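Watering can off its hook and into the saucer

ROBOT

A 6-joint arm with a two-finger parallel gripper is mounted at the origin on the work surface. World frame = base frame: x ahead of the robot, y to its left, z up, the work surface at z = 0. Lengths are in mm, angles in rad, forces in N, time in s.
With the tool pointing down it reaches from about 275 to 750 mm from the base axis. Payload 10.2 kg.
Tool frame: the origin (TCP) lies midway between the tips of the shut fingers; the grasp point (between the pads) lies 19 mm behind it; z points along the fingers, y is the line along which they close (so a half turn about z gives the same grasp; the last joint's range is limited). The gripper opens to 85 mm and grips with 20 to 120 N. Pads are 22 mm wide; open, the fingers measure 114 mm over their backs; the gripper's body (76 mm by 85 mm) begins 54 mm behind the grasp point. The pads swing forward as they close: fully open they stand 13 mm farther back than shut.
Start: joints at [-1.414, 0.313, 1.498, -0, 1.331, -0.223], TCP at [194.624, -487.599, 231.294] pointing down, gripper open.
Joint ranges: [-2.94, 2.94], [-0.97, 2.17], [0.19, 2.56], [-1.23, 4.37], [0.02, 3.11], [-2.88, 2.88]. Speed limits (rad/s): [2.39, 2.39, 3.01, 3.14, 3.14, 3.14].

INTERFACE

Orientations are given as a unit quaternion [w, x, y, z].
In Python, from rig import ctrl gives the robot as it stands.
- The arm moves only by the tool send_rows, never from a script. Its argument "targets" is a list of rows, each a list of 7 numbers: the closure, from -1 (fully open) to 1 (shut), so that 0 is half open, then the shift along the tool's x, y, z in m, then the turn, a rotation vector about the tool's x, y, z in rad. In form: [[claw, dx, dy, dz, ax, ay, az], ...]. A call has exactly 10 rows; each row shifts and turns the commanded pose from where the row before left it, along the tool's axes as they then stand; what a row does not reach is not made up. A row lasts 1/8 s, in which the tool goes at most 62.5 mm and 10.7 degrees, less where a joint would pass 70% of its speed; a pose out of reach is approached as far as the arm can. A call with a gripper value outside its range is refused whole. The fingers move at their own pace and stop on an object; "squeeze" is the grip in N (left out, the last holds). Time passes only in rows, so rows that do not move let the fingers close, or fill a call up. It gives the time, the measured TCP pose, the force, the opening and the grip force at its end, in the units of the state.
- ctrl.sense(): the state, without advancing time (a new reading comes with each control period).
- ctrl.capture(name): name is "side" or "top"; returns a dict with "img" (384x512x3 uint8, red, green, blue), "camera_matrix" (3x3 intrinsics, pixels), "k1" (the pictures are not rectified: a ray, as slopes to the right and down, at radius r is drawn at 1 + k1 r^2 times it, then the intrinsics apply), "R" (3x3) and "t" (3): a world point X has camera coordinates R X + t. Camera axes: x right, y down, z forward; pixel columns grow to the right and rows downward; lengths in mm; the calibration is good to about 2 mm. A picture is of the moment at which its call begins. There is no depth.
- ctrl.finish_job(): hands the job in; it is judged then, once.
Trained networks look in a picture, given as the dict that the camera call returned (one of the last four; its "shot" number tells which), for a name from the list of things; names that differ only in an ending like _2 or _b are one class to them, and where a whole thing is asked for, a point or a joint stands for the part that bears it (a point fixed in the world has none). Each returns a list of dicts, best first, with "score" (0 to 1); they miss things now and then, are a little off and sometimes report something else, mostly with a low value. They report only what shows in the picture. A call takes as long as a camera call. They do not tell look-alikes from the thing itself.
- ctrl.boxes_of(query, picture): "extent" ([left, top, width, height] in pixels, round what is visible of it).
- ctrl.landmark_of(query, picture): "point" ([column, row] in pixels: a listed point, or the origin of a listed thing).
The state is a dict: "time_s": time; "joints": joint angles; "dq": joint speeds; "tau": joint torques, N m; "eef_pos": TCP position; "ee_rot": TCP orientation; "force": force on the tool from outside, world axes, zero at the start; "wrist_torque": the same for the moment, N m; "grip_width": opening from 0.0 (shut) to 1.0 (fully open); "grip_force": force on a finger pad.
Only numpy, scipy, OpenCV 4.12 (cv2) and the standard library are available. Lean on these libraries where they do the work, as an engineer would, in place of code of your own. Each camera call takes 0.05 s, during which the arm holds its last target. There are 200 camera calls.

TASK

Take the little watering can down from the hook under the shelf, lifting it up over the hook's tip, and set it down gently so that it stands upright and flat inside the terracotta saucer, well within the rim, ready to be filled. Leave the hand fork hanging and the bowl, funnel and dispenser bottle where they are.

Things in the scene. Friction and masses are not known exactly. Their poses are not given: they have to be found in the camera images.
- can: small galvanised watering can, empty, 0.2 to 0.4 kg, hanging upright by its arched handle from one of the two hooks. Origin: centre of its underside; z up its axis, x towards the spout (away from the robot at the start). Tapered round body, 92 mm across at the foot, 78 mm at the open mouth, 80 mm high; the spout's tip stands 98 mm out at height 101 mm.
- can_handle (a point): top of the can's handle, centre of the bar, 148 mm above the can's underside. The rigid handle is a round bar 12 mm thick, arching over the mouth in the can's x-z plane: its centre line is a half circle of 48 mm radius about x = 0, z = 100 mm of the can, then runs down to the body. The hook bears under this point. Axes as the can's.
- can_shoulder (a point): rear shoulder of the handle, on the bar's centre line halfway (45 degrees) down the arch on the side away from the spout, the robot's side at the start: x = -34 mm, z = 134 mm in the can's frame. The bar slopes at 45 degrees here.
- shelf: fixed wooden shelf riser on the ledge: a board 760 mm long (y), 122 mm deep on two end uprights 18 mm thick, open front and back, small planted pots on top. Origin: on the ledge below the middle of the line through both hooks; x away from the robot. The board, x = -37 (front edge) to +85 mm, underside 330 mm up, bars the way from straight above; a strip hangs 35 mm below its back edge.
- hook_left (a point): hollow of the hook on the shelf's +y side, 100 mm from the middle, 237 mm above the ledge: the handle bears on it. 8 mm steel wire, a J in the shelf's y-z plane: shank down from the board at y = +14 mm from here, bend of 14 mm radius, free end upturned at y = -14 mm with its tip 18 mm above here. The gap in the J is 20 mm; it opens upward; its free side is the shelf's -y, the robot's right.
- hook_right (a point): the same point of the other, equal hook, at the shelf's -y side (100 mm from the middle).
- saucer: loose round terracotta saucer, 160 mm across the rim, 22 mm high, inner floor 6 mm above the ledge and about 130 mm across, 0.45 kg, lying on the ledge in front of the shelf, left or right. Origin: centre of its underside.
- fork: three-tined hand fork with a wooden handle, 218 mm long, 50 mm wide, hanging by the steel ring at its end from the other hook. Origin: on its axis at the level of the tine tips (bottom); z up.
- bowl: small white ceramic bowl, 110 mm across, 50 mm high, standing on the ledge. Origin: centre of its underside.
- funnel: plastic funnel standing mouth down on the ledge, spout up, 106 mm across, 104 mm high. Origin: centre of its underside.
- bottle: grey push dispenser bottle, empty, 66 mm across, 182 mm high, nozzle to its -x, standing on the ledge at the robot's right. Origin: centre of its underside.
Mind the look-alikes: they are no part of the job. Leave any green look-alike of the can alone.

How it is judged:
By the outcome, as a careful person would: the job done as asked, in the order asked, and still so for the second after the job is handed in, with the robot touching nothing.
It also fails if it takes over 46 s, if anything falls off the work surface, if the arm or the gripper's body presses on something with over 40 N, if the wrist force passes 120 N, or if a joint passes its speed limit or range.

## Working session

There is one attempt and no reset: what is moved stays moved. The work goes in short steps, Python scripts to look and compute and a tool call to move; the robot and the scene stay as the last step left them, time stands still between calls to the robot, and variables do not carry over. Pictures are saved under pics/ and viewed, at most 13 in all, crops included, and the job is handed in when it is done.

Besides the shell and the picture viewer there is one more tool, called after "Request:" as name([rows], argument=value, ...), one row to a line, values as JSON. send_rows: Moves the arm, as the interface text tells. Its arguments: {"type":"object","properties":{"targets":{"type":"array"},"squeeze":{"type":"number"}},"required":["targets"]}

```bash
mkdir -p pics; cat > h.py <<'E'
import numpy as np, cv2
from rig import ctrl
def ray(P,px):
    K=np.array(P["camera_matrix"]);R=np.array(P["R"]);t=np.array(P["t"]).ravel()
    d=np.array([(px[0]-K[0,2])/K[0,0],(px[1]-K[1,2])/K[1,1]]);u=d.copy()
    for _ in range(20): u=d/(1+P["k1"]*(u@u))
    v=R.T@np.array([u[0],u[1],1]); return -R.T@t, v/np.linalg.norm(v)
def onz(P,px,z):
    o,v=ray(P,px); return o+v*(z-o[2])/v[2]
def tri(A,a,B,b):
    o1,v1=ray(A,a);o2,v2=ray(B,b)
    s=np.linalg.lstsq(np.c_[v1,-v2],o2-o1,rcond=None)[0]
    p,q=o1+v1*s[0],o2+v2*s[1]; return (p+q)/2,np.linalg.norm(p-q)
def proj(P,X):
    c=np.array(P["R"])@np.array(X)+np.array(P["t"]).ravel();u=c[:2]/c[2];u=u*(1+P["k1"]*(u@u))
    K=np.array(P["camera_matrix"]);return np.array([K[0,0]*u[0]+K[0,2],K[1,1]*u[1]+K[1,2]])
def save(P,n): cv2.imwrite("pics/"+n,cv2.cvtColor(P["img"],cv2.COLOR_RGB2BGR))
E
python3 - <<'E'
from h import *
np.set_printoptions(precision=1,suppress=True)
S=ctrl.capture("side");T=ctrl.capture("top");save(S,"s0.png");save(T,"t0.png")
for n,P in (("S",S),("T",T)):
    print(n,"cam",ray(P,(256,192)))
    for q in "can can_handle can_shoulder shelf hook_left hook_right saucer fork bowl funnel bottle".split():
        print(n,q,[(np.array(d["point"]).round(1).tolist(),round(d["score"],2)) for d in ctrl.landmark_of(q,P)[:3]])
print(ctrl.sense())
E
```

```text
S cam (array([ 211.4,  775.1, 1209.4]), array([ 0.2, -0.7, -0.7]))
S can [([321.8, 227.3], 0.88), ([201.1, 202.3], 0.85)]
S can_handle [([323.1, 196.7], 0.96), ([193.0, 166.7], 0.94)]
S can_shoulder [([207.5, 170.6], 0.74), ([314.1, 202.0], 0.59), ([192.0, 167.7], 0.59)]
S shelf []
S hook_left [([171.9, 219.6], 0.73)]
S hook_right [([198.1, 171.4], 0.66)]
S saucer [([220.4, 338.0], 0.89), ([199.6, 202.6], 0.42)]
S fork [([184.2, 265.4], 0.68)]
S bowl [([263.9, 218.2], 0.88)]
S funnel [([208.1, 173.4], 0.66), ([259.3, 266.8], 0.58)]
S bottle [([315.8, 172.3], 0.57), ([199.0, 202.3], 0.53)]
T cam (array([ 278.2, -109.5, 1403.7]), array([ 0.2, -0. , -1. ]))
T can [([258.1, 140.6], 0.84), ([283.3, 262.0], 0.55), ([227.1, 218.4], 0.46)]
T can_handle [([291.5, 265.2], 0.97), ([262.0, 123.9], 0.81)]
T can_shoulder [([260.7, 138.9], 0.97), ([285.2, 249.7], 0.77)]
T shelf []
T hook_left [([192.2, 124.7], 0.72)]
T hook_right []
T saucer [([142.1, 203.3], 0.91)]
T fork [([203.8, 147.5], 0.64)]
T bowl [([279.8, 209.6], 0.84)]
T funnel [([222.6, 216.5], 0.85), ([262.2, 120.2], 0.46)]
T bottle [([365.4, 244.5], 0.65)]
{'time_s': 1.2, 'joints': array([-1.4,  0.3,  1.5,  0. ,  1.3, -0.2]), 'dq': array([-0., -0.,  0.,  0.,  0.,  0.]), 'tau': array([  0. , -41.2, -26. ,   0. ,   0. ,  -0. ]), 'eef_pos': array([ 194.6, -487.6,  231.3]), 'ee_rot': array([0. , 1. , 0.2, 0. ]), 'force': array([-0.4, -0.1,  0.2]), 'wrist_torque': array([ 0., -0., -0.]), 'grip_force': 0.0, 'grip_width': 0.998459045553252}
```

View pics/s0.png

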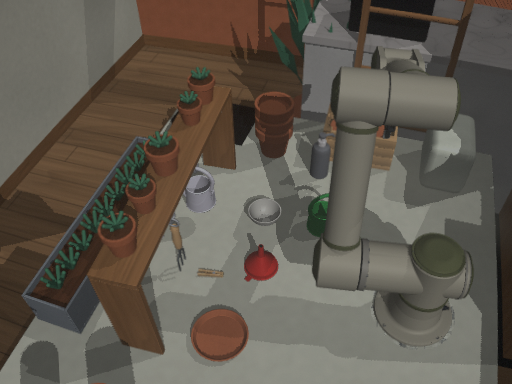

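View pics/t0.png

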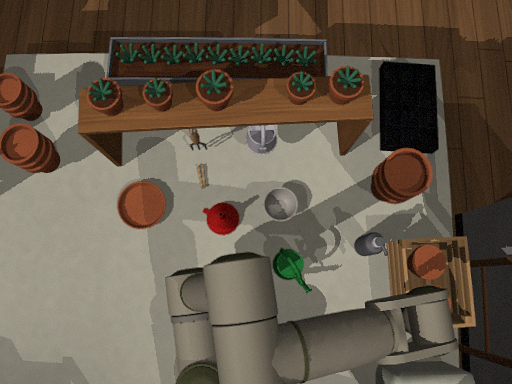

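```bash
python3 - <<'E'
from h import *
np.set_printoptions(precision=1,suppress=True)
S=ctrl.capture("side");T=ctrl.capture("top")
for n,a,b in [("handle",(193,166.7),(262,123.9)),("shoulder",(207.5,170.6),(260.7,138.9)),("can",(201.1,202.3),(258.1,140.6)),("hookR",(198.1,171.4),(262,123.9)),("hookL",(171.9,219.6),(192.2,124.7)),("saucer",(220.4,338),(142.1,203.3)),("bowl",(263.9,218.2),(279.8,209.6)),("funnel",(259.3,266.8),(222.6,216.5)),("fork",(184.2,265.4),(203.8,147.5)),("green",(321.8,227.3),(283.3,262))]:
    print(n,*tri(S,a,T,b))
print("saucer z0",onz(S,(220.4,338),0),onz(T,(142.1,203.3),0), "rim box", [ctrl.boxes_of("saucer",P)[0]["extent"] for P in (S,T)])
a=cv2.resize(S["img"][140:230,150:250],None,fx=6,fy=6,interpolation=cv2.INTER_CUBIC)[:,:,::-1]
cv2.imwrite("pics/c1.png",a)
b=cv2.resize(T["img"][60:185,70:380],None,fx=2.58,fy=4,interpolation=cv2.INTER_CUBIC)[:,:,::-1]
cv2.imwrite("pics/c2.png",b)
E
```

```text
handle [ 702.8 -141.7  247.9] 11.41466271704293
shoulder [ 657.3 -138.8  247.6] 7.758823940776787
can [ 694.9 -135.   103.5] 1.038635497106738
hookR [ 698.5 -143.4  232.3] 7.365687721320537
hookL [694.7  52.8 232.2] 4.820705970060227
saucer [505.4 238.   -0.2] 7.757160567008142
bowl [ 502.5 -208.8    5.5] 15.231966311967202
funnel [470.6 -25.1  -6.1] 1.115183734835386
fork [696.2  42.6   1.8] 7.848835713217542
green [ 322.  -221.3    9.8] 10.392108420315166
saucer z0 [501.3 238.    0. ] [509.2 238.6   0. ] rim box [[191.8, 311.2, 57.9, 48.8], [115.8, 181.0, 49.2, 49.4]]
```

View pics/c1.png

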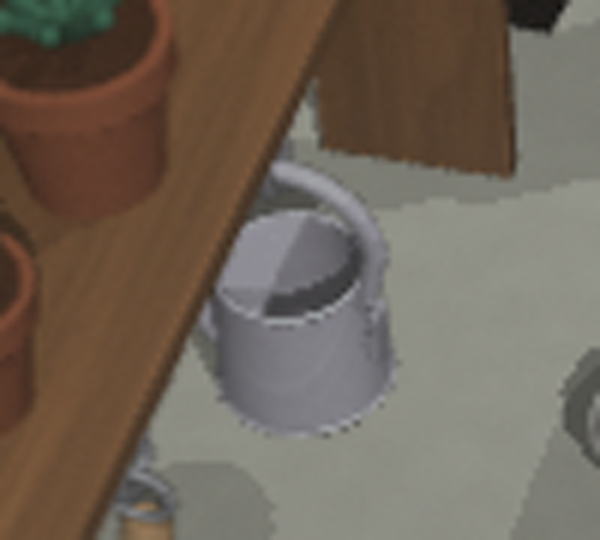

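View pics/c2.png

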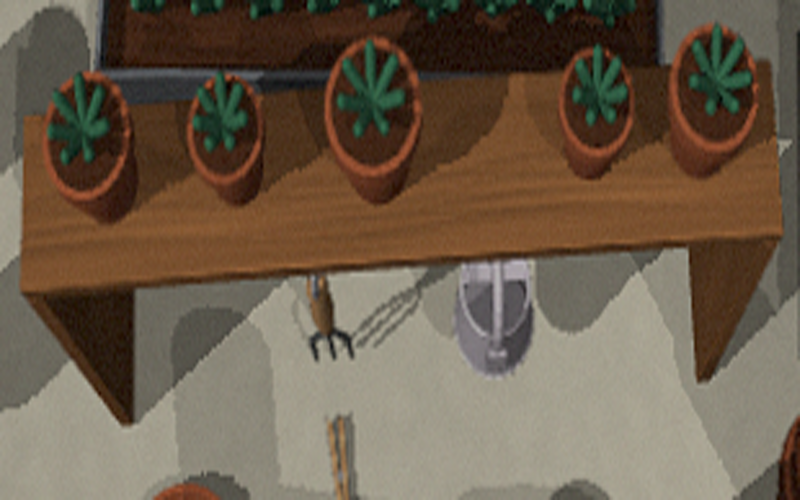

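```bash
python3 - <<'E'
from h import *
np.set_printoptions(precision=1,suppress=True)
T=ctrl.capture("top");S=ctrl.capture("side")
f=lambda x,y:(70+x/2.58,60+y/4)
A=onz(T,f(133,425),0);B=onz(T,f(700,382),0);print("feet",A,B,np.linalg.norm(A-B),np.degrees(np.arctan2((A-B)[0],(A-B)[1])))
A=onz(T,f(22,292),330);B=onz(T,f(780,240),330);print("board",A,B,np.linalg.norm(A-B),np.degrees(np.arctan2((A-B)[0],(A-B)[1])))
m=(A+B)/2;e=(A-B)/np.linalg.norm(A-B);n=np.array([e[1],-e[0],0])
for s in(1,-1): print("hook",s,m+37*n+100*s*e)
# mouth/body in side crop: mouth rim front etc; can-axis check vs model
g=lambda x,y:(150+x/6,140+y/6)
H=m+37*n-100*e; H[2]=237
a=n; 
for lab,p in (("handle",[H[0],H[1],247]),("shoulder",H-34*n+[0,0,-4+0]),("mouth front",H-39*n+[0,0,-63]),("foot front",H-46*n+[0,0,-143])):
    p=np.array(p);print(lab,p,"side crop",(proj(S,p)-[150,140])*6,"top crop",(proj(T,p)-[70,60])*[2.58,4])
E
```

```text
feet [632.8 315.3   0. ] [ 681. -415.    0.] 731.9203764628877 -3.774572353231962
board [637.2 336.1 330. ] [ 683.9 -427.5  330. ] 765.0480804811117 -3.4979133654992687
hook 1 [691.4  56.3 330. ]
hook -1 [ 703.6 -143.3  330. ]
handle [ 703.6 -143.3  247. ] side crop [269.  162.8] top crop [496.1 246.8]
shoulder [ 669.6 -145.4  233. ] side crop [336.8 193.7] top crop [497.3 299.8]
mouth front [ 664.6 -145.7  174. ] side crop [356.7 278.6] top crop [495.8 332.1]
foot front [ 657.7 -146.1   94. ] side crop [382.3 386.2] top crop [493.9 371.8]
```

```bash
cat >> h.py <<'E'
from scipy.spatial.transform import Rotation as Ro
def pose():
    s=ctrl.sense();q=np.array(s["ee_rot"],float);return np.array(s["eef_pos"]),Ro.from_quat(q[[1,2,3,0]]),s
def tool(yaw,pitch,ysign):
    z=np.array([np.cos(pitch)*np.cos(yaw),np.cos(pitch)*np.sin(yaw),-np.sin(pitch)])
    y=ysign*np.array([-np.sin(yaw),np.cos(yaw),0]);return Ro.from_matrix(np.c_[np.cross(y,z),y,z])
def rows(p,R,p1,R1,n,claw):
    """n equal rows on a straight line from (p,R) to (p1,R1), p in mm"""
    rv=(R.inv()*R1).as_rotvec()/n;out=[]
    dp=(np.array(p1)-p)/n
    for i in range(n):
        d=(R*Ro.from_rotvec(rv*i)).inv().apply(dp)/1000
        out.append([claw]+[round(float(v),4) for v in d]+[round(float(v),4) for v in rv])
    print("step mm %.1f deg %.1f"%(np.linalg.norm(dp),np.degrees(np.linalg.norm(rv))));print(str(out).replace(" ",""))
E
python3 - <<'E'
from h import *
p,R,s=pose();print(p,R.as_matrix().round(3).tolist(),s["joints"].round(4).tolist())
a=p+[0,0,110]
rows(p,R,a,R,2,0.0)
rows(a,R,[480,-165,340],tool(.061,1.57,1 if R.as_matrix()[1,1]>0 else -1),8,0.0)
E
```

```text
[ 194.63101824 -487.61436437  231.3068717 ] [[0.929, 0.371, 0.0], [0.371, -0.929, -0.0], [0.0, 0.0, -1.0]] [-1.4144, 0.3129, 1.4977, 0.0, 1.331, -0.2234]
step mm 55.0 deg 0.0
[[0.0,0.0,0.0,-0.055,0.0,0.0,0.0],[0.0,0.0,0.0,-0.055,0.0,0.0,0.0]]
step mm 53.8 deg 2.3
[[0.0,0.0481,-0.0242,0.0002,-0.0,0.0001,0.0398],[0.0,0.0471,-0.0261,0.0002,-0.0,0.0001,0.0398],[0.0,0.046,-0.028,0.0002,-0.0,0.0001,0.0398],[0.0,0.0448,-0.0298,0.0002,-0.0,0.0001,0.0398],[0.0,0.0436,-0.0316,0.0002,-0.0,0.0001,0.0398],[0.0,0.0423,-0.0333,0.0002,-0.0,0.0001,0.0398],[0.0,0.041,-0.0349,0.0002,-0.0,0.0001,0.0398],[0.0,0.0395,-0.0365,0.0002,-0.0,0.0001,0.0398]]
```

Request:
send_rows([
  [0.0,0,0,-0.055,0,0,0],
  [0.0,0,0,-0.055,0,0,0],
  [0.0,0.048,-0.024,0,0,0,0.04],
  [0.0,0.047,-0.026,0,0,0,0.04],
  [0.0,0.046,-0.028,0,0,0,0.04],
  [0.0,0.045,-0.03,0,0,0,0.04],
  [0.0,0.0436,-0.0316,0,0,0,0.04],
  [0.0,0.0423,-0.0333,0,0,0,0.04],
  [0.0,0.041,-0.035,0,0,0,0.04],
  [0.0,0.0395,-0.0365,0,0,0,0.04],
])

```text
time_s: 2.75
eef_pos: [481.1, -163.6, 341.4]
ee_rot: [0.0, 1.0, 0.029, 0.0]
force: [0.9, -0.9, 0.3]
grip_width: 0.497
grip_force: 0.0
```

```bash
python3 - <<'E'
from h import *
p,R,s=pose();print(s["time_s"],p.tolist(),R.as_matrix().round(3).tolist(),s["joints"].round(4).tolist())
b=p*1;b[2]=300
rows(p,R,[490,-156.5,300],tool(.061,np.radians(38),-1),10,0.0)
E
```

```text
2.75 [481.0912643350836, -163.61294862009436, 341.42267760933686] [[0.998, 0.058, 0.0], [0.058, -0.998, -0.0], [0.0, 0.0, -1.0]] [-0.5587, 0.2217, 1.3333, -0.0001, 1.5862, 0.9536]
step mm 4.3 deg 5.2
[[0.0,0.0009,-0.0007,0.0041,0.0001,0.0907,-0.0002],[0.0,0.0006,-0.0007,0.0042,0.0001,0.0907,-0.0002],[0.0,0.0002,-0.0007,0.0042,0.0001,0.0907,-0.0002],[0.0,-0.0002,-0.0007,0.0042,0.0001,0.0907,-0.0002],[0.0,-0.0006,-0.0007,0.0042,0.0001,0.0907,-0.0002],[0.0,-0.001,-0.0007,0.0041,0.0001,0.0907,-0.0002],[0.0,-0.0013,-0.0007,0.004,0.0001,0.0907,-0.0002],[0.0,-0.0017,-0.0007,0.0039,0.0001,0.0907,-0.0002],[0.0,-0.0021,-0.0007,0.0037,0.0001,0.0907,-0.0002],[0.0,-0.0024,-0.0007,0.0035,0.0001,0.0907,-0.0002]]
```

Request:
send_rows([
  [0.0,0.0009,-0.0007,0.0041,0,0.0907,0],
  [0.0,0.0006,-0.0007,0.0042,0,0.0907,0],
  [0.0,0.0002,-0.0007,0.0042,0,0.0907,0],
  [0.0,-0.0002,-0.0007,0.0042,0,0.0907,0],
  [0.0,-0.0006,-0.0007,0.0042,0,0.0907,0],
  [0.0,-0.001,-0.0007,0.0041,0,0.0907,0],
  [0.0,-0.0013,-0.0007,0.004,0,0.0907,0],
  [0.0,-0.0017,-0.0007,0.0039,0,0.0907,0],
  [0.0,-0.0021,-0.0007,0.0037,0,0.0907,0],
  [0.0,-0.0024,-0.0007,0.0035,0,0.0907,0],
])

```text
time_s: 4.0
eef_pos: [488.9, -157.7, 300.2]
ee_rot: [-0.013, 0.898, 0.027, 0.439]
force: [0.1, 0.6, -0.5]
grip_width: 0.502
grip_force: 0.0
```

```bash
python3 - <<'E'
from h import *
np.set_printoptions(precision=1,suppress=True)
p,R,s=pose();print(s["time_s"],p.tolist(),R.as_matrix().round(3).tolist(),s["joints"].round(4).tolist(),R.as_quat().tolist())
S=ctrl.capture("side");T=ctrl.capture("top")
for P in(S,T):
  for q in("can_handle","can_shoulder"):print(q,[(np.array(d["point"]).round(1).tolist(),round(d["score"],2)) for d in ctrl.landmark_of(q,P)[:3]])
  print("tcp",proj(P,p))
a=cv2.resize(S["img"][110:290,150:310],None,fx=3,fy=3,interpolation=cv2.INTER_CUBIC)
b=cv2.resize(T["img"][110:250,210:310],None,fx=3,fy=3,interpolation=cv2.INTER_CUBIC)
c=np.zeros((540,780,3),np.uint8);c[:,:480]=a;c[:420,480:]=b;cv2.imwrite("pics/d1.png",c[:,:,::-1])
E
```

```text
4.0 [488.8924131875039, -157.67061085724808, 300.21586931923997] [[0.612, 0.059, 0.788], [0.037, -0.998, 0.046], [0.79, 0.001, -0.614]] [-0.8882, -0.0981, 2.042, 1.0092, 0.8588, 0.0597] [0.8978227240271386, 0.02678156663081548, 0.4393613693399262, -0.012597263235826585]
can_handle [([191.0, 168.7], 0.92), ([327.3, 192.6], 0.61)]
can_shoulder [([206.9, 174.5], 0.76), ([314.0, 201.8], 0.72)]
tcp [265.6 164.7]
can_handle [([262.9, 123.8], 0.81), ([293.8, 262.5], 0.47)]
can_shoulder [([264.5, 135.3], 0.76), ([284.3, 247.9], 0.59)]
tcp [267.8 194.1]
```

View pics/d1.png

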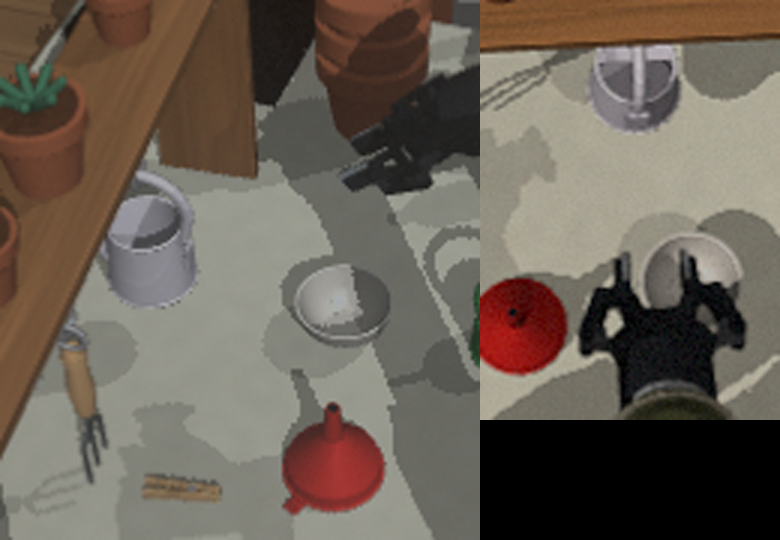

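```bash
cat >> h.py <<'E'
def fk(q,k):
    d1,a2,d4,d6,L1,L2,c=k;r=lambda ax,a:Ro.from_euler(ax,a)
    A=r('z',q[0]);p=np.array([0,0,d1]);A=A*r('y',q[1]);p=p+A.apply([c,L1,a2]);A=A*r('y',q[2]);p=p+A.apply([0,0,d4])
    A=A*r('z',q[3]);p=p+A.apply([0,L2,0]);A=A*r('y',q[4]);p=p+A.apply([0,0,d6]);return p,A*r('z',q[5]-np.pi/2*-1)
E
cat > fit.py <<'E'
from h import *
from scipy.optimize import least_squares
np.set_printoptions(precision=3,suppress=True)
Q=[[-1.4144,.3129,1.4977,0,1.331,-.2234],[-.5587,.2217,1.3333,-.0001,1.5862,.9536],[-.8882,-.0981,2.042,1.0092,.8588,.0597]]
X=np.array([[194.631,-487.614,231.307],[481.091,-163.613,341.423],[488.892,-157.671,300.216]])
f=lambda k:np.concatenate([fk(q,list(k)+[0])[0]-x for q,x in zip(Q,X)])
o=least_squares(f,[200,400,400,250,0,116]);k=list(o.x)+[0];print(o.x,o.fun)
print(fk(Q[2],k)[1].as_matrix())
lo=np.array([-2.94,-.97,.19,-1.23,.02,-2.88]);hi=np.array([2.94,2.17,2.56,4.37,3.11,2.88])
def ik(p,R,q0):
    g=lambda q:np.r_[(fk(q,k)[0]-p)/100,(fk(q,k)[1].inv()*R).as_rotvec()]
    o=least_squares(g,np.clip(q0,lo+.01,hi-.01),bounds=(lo,hi));return o.x,np.abs(o.fun).max()
E
python3 - <<'E'
from fit import *
H=np.array([703.6,-143.3,243]);n=np.array([.998,.061,0])
def tcp(G,R): return G+19*R.apply([0,0,1])
for pd in(30,38,45):
    R=tool(.061,np.radians(pd),-1);G=H-34*n+[0,0,-14]
    for dz in(0,30): print(pd,dz,tcp(G,R),*ik(tcp(G+[0,dz,dz*0] if 0 else G+[0,0,dz],R),R,Q[2]))
    for yaw in(.06,.3,.5,.8):
        R=tool(yaw,np.radians(pd),-1);nn=np.array([np.cos(yaw),np.sin(yaw),0])
        G=np.array([505,238,6])-34*nn+[0,0,134]
        best=min((ik(tcp(G,R),R,q0) for q0 in (Q[2],[0,-.1,2.0,1,.9,0],[0,-.1,2.2,.3,.5,0],[-.3,-.3,2.3,1.3,1,0])),key=lambda t:t[1]);print("place",pd,yaw,*best)
E
```

```text
[141.84  457.456 387.499 252.839 118.287  -1.726] [ 1.07  -5.141  0.903 -5.402  3.674 -0.041  0.51  -1.431 -0.862]
[[ 0.612  0.059  0.788]
 [ 0.037 -0.998  0.046]
 [ 0.79   0.001 -0.614]]
30 0 [ 686.092 -144.371  219.5  ] [-0.567  0.363  1.818  1.555  0.534 -0.33 ] 2.332306396624073e-10
30 30 [ 686.092 -144.371  219.5  ] [-0.567  0.326  1.78   1.43   0.54  -0.184] 1.0604954414628052e-11
place 30 0.06 [ 0.345  0.265  2.309  3.654  0.519 -1.88 ] 1.9895196601282807e-15
place 30 0.3 [ 0.165  0.224  2.37   2.9    0.508 -1.426] 1.4210854715202005e-15
place 30 0.5 [ 0.017  0.218  2.376  2.347  0.599 -1.128] 1.7053025658242404e-15
place 30 0.8 [-0.151  0.261  2.309  1.785  0.806 -0.915] 8.526512829121202e-16
38 0 [ 684.612 -144.461  217.302] [-0.544  0.363  1.735  1.141  0.516  0.083] 1.4154011296341197e-13
38 30 [ 684.612 -144.461  217.302] [-0.544  0.332  1.693  1.03   0.55   0.211] 2.2737367544323206e-15
place 38 0.06 [ 0.331  0.228  2.245  3.917  0.306 -2.154] 1.4210854715202005e-15
place 38 0.3 [ 0.173  0.189  2.296  2.752  0.266 -1.272] 1.7053025658242404e-15
place 38 0.5 [ 0.045  0.184  2.3    2.059  0.403 -0.816] 1.1937117960769684e-13
place 38 0.8 [-0.106  0.225  2.243  1.564  0.669 -0.657] 3.808509063674137e-14
45 0 [ 683.078 -144.555  215.565] [-0.522  0.376  1.654  0.808  0.569  0.411] 1.0697931429604069e-12
45 30 [ 683.078 -144.555  215.565] [-0.522  0.349  1.609  0.734  0.621  0.501] 3.126388037344441e-15
place 45 0.06 [ 0.313  0.213  2.198  4.37   0.18  -2.617] 0.019987906109271876
place 45 0.3 [ 0.182  0.178  2.221  2.019  0.092 -0.533] 7.389644451905042e-15
place 45 0.5 [ 0.072  0.174  2.227  1.562  0.298 -0.302] 2.2737367544323206e-15
place 45 0.8 [-0.063  0.211  2.178  1.302  0.591 -0.37 ] 1.1368683772161603e-15
```

```bash
python3 - <<'E'
from h import *
p,R,s=pose()
R1=tool(.061,np.radians(38),-1)
rows(p,R,[629.5,-147.8,260.4],R1,5,-0.2)
rows(np.array([629.5,-147.8,260.4]),R1,[669,-145.4,229.5],R1,4,-0.2)
E
```

```text
step mm 29.2 deg 0.0
[[-0.2,0.011,-0.0003,0.0271,0.0003,0.0002,0.0001],[-0.2,0.011,-0.0003,0.0271,0.0003,0.0002,0.0001],[-0.2,0.011,-0.0003,0.0271,0.0003,0.0002,0.0001],[-0.2,0.011,-0.0003,0.0271,0.0003,0.0002,0.0001],[-0.2,0.0109,-0.0003,0.0271,0.0003,0.0002,0.0001]]
step mm 12.6 deg 0.0
[[-0.2,0.0,0.0,0.0126,0.0,0.0,0.0],[-0.2,0.0,0.0,0.0126,0.0,0.0,0.0],[-0.2,0.0,0.0,0.0126,0.0,0.0,0.0],[-0.2,0.0,0.0,0.0126,0.0,0.0,0.0]]
```

Request:
send_rows([
  [-0.2,0.011,-0.0003,0.027,0,0,0],
  [-0.2,0.011,-0.0003,0.027,0,0,0],
  [-0.2,0.011,-0.0003,0.027,0,0,0],
  [-0.2,0.011,-0.0003,0.027,0,0,0],
  [-0.2,0.011,-0.0003,0.027,0,0,0],
  [-0.2,0,0,0.01,0,0,0],
  [-0.2,0,0,0.01,0,0,0],
  [-0.2,0,0,0.005,0,0,0],
  [-0.2,0,0,0,0,0,0],
  [-0.2,0,0,0,0,0,0],
])

```text
time_s: 5.55
eef_pos: [648.3, -146.7, 245.2]
ee_rot: [-0.013, 0.898, 0.027, 0.438]
force: [-0.2, 0.6, -1.0]
grip_width: 0.601
grip_force: 0.0
```

```bash
python3 - <<'E'
from h import *
p,R,s=pose();print(p,s["joints"])
R1=tool(.061,np.radians(38),-1)
S=ctrl.capture("side");T=ctrl.capture("top")
a=cv2.resize(S["img"][120:240,150:270],None,fx=4.5,fy=4.5,interpolation=cv2.INTER_CUBIC)
b=cv2.resize(T["img"][110:180,235:290],None,fx=4.5,fy=4.5,interpolation=cv2.INTER_CUBIC)
c=np.zeros((540,790,3),np.uint8);c[:,:540]=a;c[:315,540:540+b.shape[1]]=b;cv2.imwrite("pics/d2.png",c[:,:,::-1])
print((proj(S,p)-[150,120])*4.5,(proj(T,p)-[235,110])*4.5+[540,0])
rows(p,R,[684.6,-144.5,217.3],R1,5,-0.2)
E
```

```text
[ 648.32926287 -146.7350235   245.18309151] [-0.58812239  0.29228231  1.76161272  1.08089068  0.56867401  0.12814765]
[281.93165766 226.8477359 ] [667.49840578 139.22411568]
step mm 9.2 deg 0.0
[[-0.2,0.0001,-0.0,0.0092,0.0003,0.0,-0.0001],[-0.2,0.0001,-0.0,0.0092,0.0003,0.0,-0.0001],[-0.2,0.0001,-0.0,0.0092,0.0003,0.0,-0.0001],[-0.2,0.0001,-0.0,0.0092,0.0003,0.0,-0.0001],[-0.2,0.0001,-0.0,0.0092,0.0003,0.0,-0.0001]]
```

View pics/d2.png

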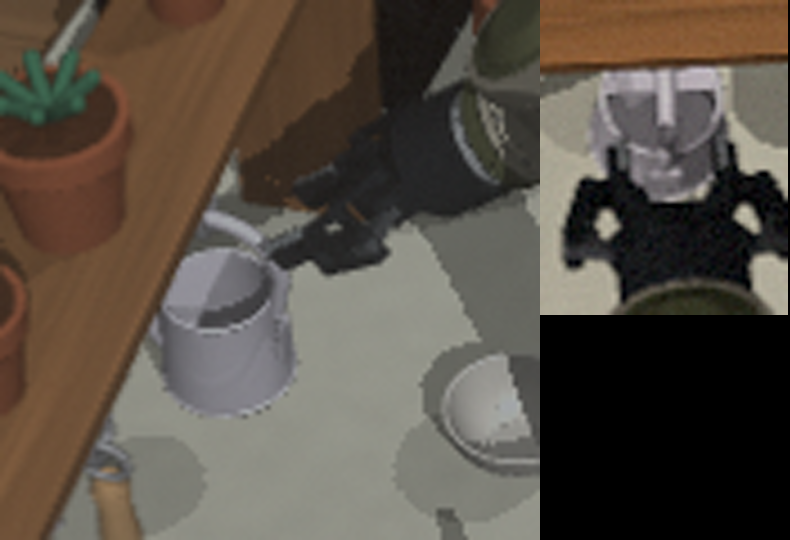

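Request:
send_rows([
  [-0.2,0,-0.001,0.008,0,0,0],
  [-0.2,0,-0.001,0.008,0,0,0],
  [-0.2,0,-0.001,0.008,0,0,0],
  [-0.2,0,0,0.008,0,0,0],
  [-0.2,0,0,0.008,0,0,0],
  [-0.2,0,0,0.006,0,0,0],
  [-0.2,0,0,0,0,0,0],
  [1,0,0,0,0,0,0],
  [1,0,0,0,0,0,0],
  [1,0,0,0,0,0,0],
], squeeze=60)

```text
time_s: 6.9
eef_pos: [684.5, -141.7, 216.9]
ee_rot: [-0.013, 0.898, 0.027, 0.438]
force: [-1.8, -1.7, 0.9]
grip_width: 0.118
grip_force: 58.5
```

Request:
send_rows([
  [1,0,0,0,0,0,0],
  [1,0,0,0,0,0,0],
  [1,0,0,0,0,0,0],
  [1,0,0,0,0,0,0],
  [1,0,0,0,0,0,0],
  [1,0,0,0,0,0,0],
  [1,0,0,0,0,0,0],
  [1,0,0,0,0,0,0],
  [1,0,0,0,0,0,0],
  [1,0,0,0,0,0,0],
])

```text
time_s: 8.15
eef_pos: [684.6, -141.5, 216.6]
ee_rot: [-0.013, 0.898, 0.027, 0.438]
force: [-0.0, -3.8, 4.7]
grip_width: 0.124
grip_force: 58.9
```

```bash
python3 - <<'E'
from h import *
p,R,s=pose();print(p,R.as_matrix().round(3).tolist(),s["joints"],s["grip_force"],s["wrist_torque"])
S=ctrl.capture("side")
cv2.imwrite("pics/d3.png",cv2.resize(S["img"][120:240,150:270],None,fx=5,fy=5,interpolation=cv2.INTER_CUBIC)[:,:,::-1])
R1=R
rows(p,R,p+[0,0,32],R,6,1); rows(p,R,p+[0,-40,0],R,4,1);rows(p,R,p+[-150,-9,0],R,6,1)
E
```

```text
[ 684.57746991 -141.53878513  216.61578434] [[0.615, 0.059, 0.786], [0.037, -0.998, 0.047], [0.788, 0.0, -0.616]] [-0.53835913  0.3958198   1.69822878  1.13202415  0.51177524  0.0964815 ] 58.943652836733236 [-0.27054608 -0.19420804 -0.54746096]
step mm 5.3 deg 0.0
[[1,0.0042,0.0,-0.0033,0.0,0.0,0.0],[1,0.0042,0.0,-0.0033,0.0,0.0,0.0],[1,0.0042,0.0,-0.0033,0.0,0.0,0.0],[1,0.0042,0.0,-0.0033,0.0,0.0,0.0],[1,0.0042,0.0,-0.0033,0.0,0.0,0.0],[1,0.0042,0.0,-0.0033,0.0,0.0,0.0]]
step mm 10.0 deg 0.0
[[1,-0.0004,0.01,-0.0005,0.0,0.0,0.0],[1,-0.0004,0.01,-0.0005,0.0,0.0,0.0],[1,-0.0004,0.01,-0.0005,0.0,0.0,0.0],[1,-0.0004,0.01,-0.0005,0.0,0.0,0.0]]
step mm 25.0 deg 0.0
[[1,-0.0154,0.0,-0.0197,0.0,0.0,0.0],[1,-0.0154,0.0,-0.0197,0.0,0.0,0.0],[1,-0.0154,0.0,-0.0197,0.0,0.0,0.0],[1,-0.0154,0.0,-0.0197,0.0,0.0,0.0],[1,-0.0154,0.0,-0.0197,0.0,0.0,0.0],[1,-0.0154,0.0,-0.0197,0.0,0.0,0.0]]
```

View pics/d3.png

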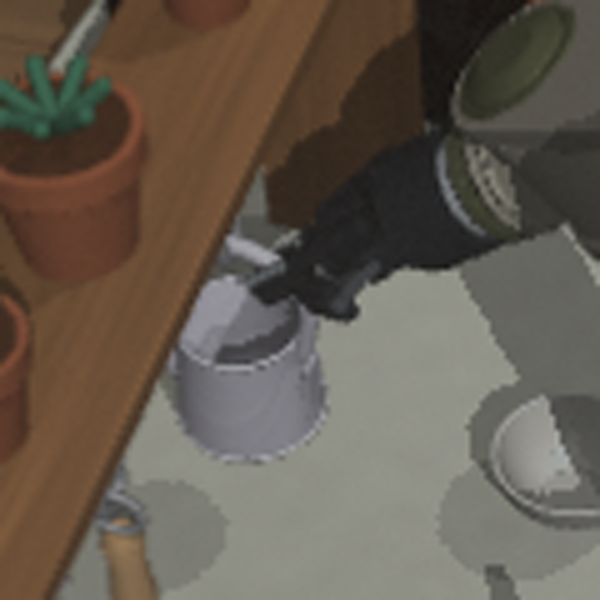

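Request:
send_rows([
  [1,0.0021,0,-0.0016,0,0,0],
  [1,0.0042,0,-0.0033,0,0,0],
  [1,0.0042,0,-0.0033,0,0,0],
  [1,0.0042,0,-0.0033,0,0,0],
  [1,0.0042,0,-0.0033,0,0,0],
  [1,0.0042,0,-0.0033,0,0,0],
  [1,0.0032,0,-0.0025,0,0,0],
  [1,0,0,0,0,0,0],
  [1,0,0,0,0,0,0],
  [1,0,0,0,0,0,0],
])

```text
time_s: 9.45
eef_pos: [684.4, -141.4, 249.6]
ee_rot: [-0.013, 0.899, 0.027, 0.438]
force: [-0.5, 0.3, -2.9]
grip_width: 0.118
grip_force: 58.2
```

```bash
python3 - <<'E'
from h import *
p,R,s=pose();print(p,s["force"],s["wrist_torque"],s["grip_width"])
S=ctrl.capture("side")
cv2.imwrite("pics/d4.png",cv2.resize(S["img"][120:240,150:270],None,fx=4,fy=4,interpolation=cv2.INTER_CUBIC)[:,:,::-1])
E
```

```text
[ 684.43610184 -141.38161755  249.6031968 ] [-0.49546666  0.2909466  -2.87071868] [-0.00209373  0.88564742 -0.0408299 ] 0.11820057648312517
```

View pics/d4.png

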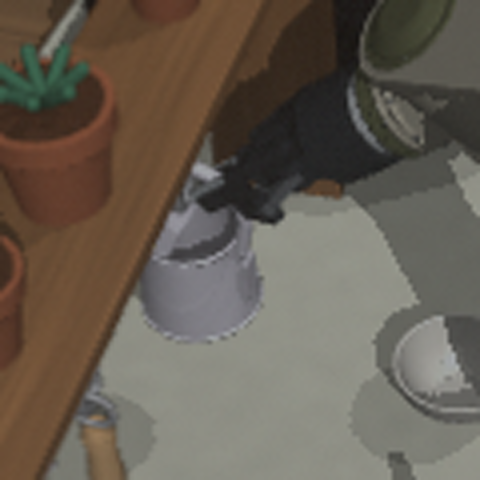

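Request:
send_rows([
  [1,0,0.004,0,0,0,0],
  [1,0,0.007,0,0,0,0],
  [1,0,0.007,0,0,0,0],
  [1,0,0.007,0,0,0,0],
  [1,0,0.007,0,0,0,0],
  [1,0,0.007,0,0,0,0],
  [1,0,0.006,0,0,0,0],
  [1,0,0,0,0,0,0],
  [1,-0.005,0,-0.007,0,0,0],
  [1,-0.01,0,-0.013,0,0,0],
])

```text
time_s: 10.75
eef_pos: [661.7, -187.4, 250.3]
ee_rot: [-0.013, 0.899, 0.027, 0.438]
force: [-0.2, 0.5, -2.8]
grip_width: 0.118
grip_force: 58.3
```

```bash
python3 - <<'E'
from fit import *
p,R,s=pose();T=ctrl.capture("top");S=ctrl.capture("side")
for P in(S,T):
    c=[]
    b=ctrl.boxes_of("saucer",P)[0]["extent"];print(b,onz(P,(b[0]+b[2]/2,b[1]+b[3]/2),16))
    print([onz(P,d["point"],0) for d in ctrl.landmark_of("saucer",P)[:1]])
    hsv=cv2.cvtColor(P["img"],cv2.COLOR_RGB2HSV)
    m=cv2.inRange(hsv,(0,110,60),(14,255,255));x0,y0,w,h=[int(v) for v in b];mm=m*0;mm[y0-4:y0+h+4,x0-4:x0+w+4]=m[y0-4:y0+h+4,x0-4:x0+w+4]
    cn=max(cv2.findContours(mm,0,2)[0],key=cv2.contourArea);e=cv2.fitEllipse(cn);print("ell",e,onz(P,e[0],14))
q=s["joints"]
A=np.array([505,-185,295.]);R1=tool(.8,np.radians(38),-1);sc=np.array([505,238,0])
def tc(yaw,h,sc=sc):
    Rr=tool(yaw,np.radians(38),-1);return sc-34*np.array([np.cos(yaw),np.sin(yaw),0])+[0,0,134+h]+19*Rr.apply([0,0,1]),Rr
B,_=tc(.8,170)
wp=[(p+(A-p)*i/4,R) for i in range(1,5)]
rv=(R.inv()*R1).as_rotvec()
wp+=[(A+(B-A)*i/12,R*Ro.from_rotvec(rv*i/12)) for i in range(1,13)]
wp+=[(B+[0,0,-15*i],R1) for i in range(1,11)]
for x,r in wp:
    qn,e=ik(x,r,q);print(x.round(),qn,"%.0e"%e,"dmax",np.abs(qn-q).max().round(2));q=qn
E
```

```text
[141.84  457.456 387.499 252.839 118.287  -1.726] [ 1.07  -5.141  0.903 -5.402  3.674 -0.041  0.51  -1.431 -0.862]
[[ 0.612  0.059  0.788]
 [ 0.037 -0.998  0.046]
 [ 0.79   0.001 -0.614]]
[189.6, 310.8, 57.2, 50.3] [505.361 241.173  16.   ]
[array([502.695, 243.209,   0.   ])]
ell ((219.38482666015625, 334.6444396972656), (50.71289825439453, 56.59236145019531), 76.58968353271484) [504.1   235.612  14.   ]
[115.4, 181.6, 50.8, 46.8] [500.976 238.519  16.   ]
[array([507.284, 236.16 ,   0.   ])]
ell ((141.27561950683594, 204.6121063232422), (46.5438346862793, 48.32540512084961), 50.18625259399414) [502.59  237.545  14.   ]
[ 623. -187.  262.] [-0.692  0.231  1.79   1.056  0.667  0.101] 2e-14 dmax 0.11
[ 583. -186.  273.] [-0.751  0.145  1.864  1.051  0.719  0.075] 1e-15 dmax 0.09
[ 544. -186.  284.] [-0.819  0.059  1.931  1.037  0.783  0.055] 3e-10 dmax 0.09
[ 505. -185.  295.] [-0.9   -0.029  1.989  1.017  0.861  0.037] 7e-11 dmax 0.09
[ 504. -151.  295.] [-0.859 -0.056  2.015  1.017  0.878  0.025] 2e-13 dmax 0.04
[ 503. -117.  295.] [-0.812 -0.079  2.036  1.017  0.89   0.017] 5e-14 d
[... 848 characters left out ...]
ax 0.05
[492. 224. 262.] [-0.104  0.     2.053  1.095  0.77  -0.041] 1e-12 dmax 0.05
[492. 224. 247.] [-0.104  0.018  2.079  1.137  0.751 -0.099] 1e-12 dmax 0.06
[492. 224. 232.] [-0.104  0.038  2.104  1.181  0.733 -0.159] 2e-12 dmax 0.06
[492. 224. 217.] [-0.104  0.06   2.128  1.229  0.717 -0.223] 2e-12 dmax 0.06
[492. 224. 202.] [-0.104  0.083  2.15   1.28   0.703 -0.29 ] 2e-12 dmax 0.07
[492. 224. 187.] [-0.105  0.108  2.172  1.333  0.691 -0.36 ] 2e-12 dmax 0.07
[492. 224. 172.] [-0.105  0.135  2.192  1.389  0.682 -0.433] 1e-12 dmax 0.07
[492. 224. 157.] [-0.105  0.164  2.21   1.447  0.675 -0.507] 2e-12 dmax 0.07
[492. 224. 142.] [-0.106  0.195  2.228  1.507  0.67  -0.584] 2e-12 dmax 0.08
```

```bash
python3 - <<'E'
from h import *
p,R,s=pose();print(p)
A=np.array([505,-185,295.]);B=np.array([489.5,224,292]);R1=tool(.8,np.radians(38),-1)
rows(p,R,A,R,5,1);rows(A,R,B,R1,14,1)
E
```

```text
[ 662.50078814 -187.71685558  250.53677093]
step mm 32.7 deg 0.0
[[1,-0.0123,-0.0024,-0.0302,0.0,0.0,0.0],[1,-0.0123,-0.0024,-0.0302,0.0,0.0,0.0],[1,-0.0123,-0.0024,-0.0302,0.0,0.0,0.0],[1,-0.0123,-0.0024,-0.0302,0.0,0.0,0.0],[1,-0.0123,-0.0024,-0.0302,0.0,0.0,0.0]]
step mm 29.2 deg 3.0
[[1,0.0002,-0.0292,0.0006,0.0417,0.0,-0.0325],[1,0.0012,-0.0292,0.0019,0.0417,0.0,-0.0325],[1,0.0021,-0.029,0.0031,0.0417,0.0,-0.0325],[1,0.0031,-0.0288,0.0043,0.0417,0.0,-0.0325],[1,0.004,-0.0284,0.0055,0.0417,0.0,-0.0325],[1,0.0049,-0.028,0.0066,0.0417,0.0,-0.0325],[1,0.0058,-0.0276,0.0078,0.0417,0.0,-0.0325],[1,0.0067,-0.027,0.0089,0.0417,0.0,-0.0325],[1,0.0076,-0.0264,0.01,0.0417,0.0,-0.0325],[1,0.0084,-0.0257,0.0111,0.0417,0.0,-0.0325],[1,0.0093,-0.0249,0.0122,0.0417,0.0,-0.0325],[1,0.01,-0.0241,0.0132,0.0417,0.0,-0.0325],[1,0.0108,-0.0232,0.0142,0.0417,0.0,-0.0325],[1,0.0116,-0.0222,0.0151,0.0417,0.0,-0.0325]]
```

Request:
send_rows([
  [1,-0.0062,-0.0012,-0.0151,0,0,0],
  [1,-0.0123,-0.0024,-0.0302,0,0,0],
  [1,-0.0123,-0.0024,-0.0302,0,0,0],
  [1,-0.0123,-0.0024,-0.0302,0,0,0],
  [1,-0.0123,-0.0024,-0.0302,0,0,0],
  [1,-0.0062,-0.0012,-0.0151,0,0,0],
  [1,0.0002,-0.0292,0.0006,0.0417,0,-0.0325],
  [1,0.0012,-0.0292,0.0019,0.0417,0,-0.0325],
  [1,0.0021,-0.029,0.0031,0.0417,0,-0.0325],
  [1,0.0031,-0.0288,0.0043,0.0417,0,-0.0325],
])

```text
time_s: 12.3
eef_pos: [500.0, -66.3, 294.0]
ee_rot: [-0.06, 0.89, 0.123, 0.434]
force: [-0.0, -0.1, -3.0]
grip_width: 0.121
grip_force: 58.4
```

Request:
send_rows([
  [1,0.004,-0.0284,0.0055,0.0417,0,-0.0325],
  [1,0.0049,-0.028,0.0066,0.0417,0,-0.0325],
  [1,0.0058,-0.0276,0.0078,0.0417,0,-0.0325],
  [1,0.0067,-0.027,0.0089,0.0417,0,-0.0325],
  [1,0.0076,-0.0264,0.01,0.0417,0,-0.0325],
  [1,0.0084,-0.0257,0.0111,0.0417,0,-0.0325],
  [1,0.0093,-0.0249,0.0122,0.0417,0,-0.0325],
  [1,0.01,-0.0241,0.0132,0.0417,0,-0.0325],
  [1,0.0108,-0.0232,0.0142,0.0417,0,-0.0325],
  [1,0.0116,-0.0222,0.0151,0.0417,0,-0.0325],
])

```text
time_s: 13.55
eef_pos: [488.3, 225.6, 292.1]
ee_rot: [-0.172, 0.827, 0.351, 0.403]
force: [1.2, 0.2, -3.3]
grip_width: 0.123
grip_force: 58.3
```

```bash
python3 - <<'E'
from h import *
np.set_printoptions(precision=1,suppress=True)
p,R,s=pose();R1=tool(.8,np.radians(38),-1)
print(s["time_s"],p,(R.inv()*R1).as_rotvec()*57.3,s["grip_width"],s["force"])
B=np.array([489.5,224,150]);rows(p,R,B,R1,6,1)
E
```

```text
13.55 [488.3 225.6 292.1] [-0.2  0.   0.1] 0.122518548514284 [ 1.2  0.2 -3.3]
step mm 23.7 deg 0.0
[[1,-0.0187,0.0004,0.0145,-0.0006,0.0,0.0002],[1,-0.0187,0.0004,0.0145,-0.0006,0.0,0.0002],[1,-0.0187,0.0004,0.0145,-0.0006,0.0,0.0002],[1,-0.0187,0.0003,0.0145,-0.0006,0.0,0.0002],[1,-0.0187,0.0003,0.0145,-0.0006,0.0,0.0002],[1,-0.0187,0.0003,0.0145,-0.0006,0.0,0.0002]]
```

Request:
send_rows([
  [1,-0.0095,0.0003,0.0075,0,0,0],
  [1,-0.0143,0.0003,0.0112,0,0,0],
  [1,-0.0143,0.0003,0.0112,0,0,0],
  [1,-0.0143,0.0003,0.0112,0,0,0],
  [1,-0.0143,0.0003,0.0112,0,0,0],
  [1,-0.0143,0.0003,0.0112,0,0,0],
  [1,-0.0143,0.0003,0.0112,0,0,0],
  [1,-0.0047,0,0.0037,0,0,0],
  [1,0,0,0,0,0,0],
  [1,0,0,0,0,0,0],
])

```text
time_s: 14.8
eef_pos: [491.0, 222.8, 165.8]
ee_rot: [-0.171, 0.828, 0.35, 0.404]
force: [0.2, -1.1, -2.5]
grip_width: 0.124
grip_force: 58.4
```

```bash
python3 - <<'E'
from h import *
np.set_printoptions(precision=1,suppress=True)
p,R,s=pose();print(s["time_s"],p,s["force"])
S=ctrl.capture("side");T=ctrl.capture("top")
n=np.array([np.cos(.8),np.sin(.8),0]);z=R.apply([0,0,1])
O=p-19*z+34*n-[0,0,134]
r={}
for nm,P in(("S",S),("T",T)):
  for q,m in(("can",O),("can_handle",O+[0,0,148]),("can_shoulder",O-34*n+[0,0,134])):
    print(nm,q,"model",proj(P,m),[(np.array(d["point"]).round(1).tolist(),round(d["score"],2)) for d in ctrl.landmark_of(q,P)[:3]])
print("O",O)
# overlay model rings
a=[]
f=5
for P,(x0,y0) in((S,(180,265)),(T,(105,150))):
    im=cv2.resize(P["img"][y0:y0+105,x0:x0+78],None,fx=f,fy=f,interpolation=cv2.INTER_CUBIC)
    for c,rad,h,col in((O,46,0,(255,255,0)),(O,39,80,(0,255,255)),(np.array([503.5,238,0]),80,22,(0,255,0)),(np.array([503.5,238,0]),65,6,(0,0,255))):
        pts=[(proj(P,c+[rad*np.cos(t),rad*np.sin(t),h])-[x0,y0]+.5)*f for t in np.linspace(0,6.283,40)]
        cv2.polylines(im,[np.int32(pts)],True,col,1)
    pts=[(proj(P,O+48*np.cos(t)*n+[0,0,100+48*np.sin(t)])-[x0,y0]+.5)*f for t in np.linspace(0,3.1416,20)]
    cv2.polylines(im,[np.int32(pts)],False,(255,0,255),1)
    a.append(im)
cv2.imwrite("pics/d5.png",np.hstack(a)[:,:,::-1])
E
```

```text
14.8 [491.  222.8 165.8] [ 0.2 -1.1 -2.5]
S can model [218.4 329.9] [([215.2, 326.5], 0.92)]
S can_handle model [213.8 301.7] [([211.0, 301.9], 0.95), ([325.1, 195.2], 0.39)]
S can_shoulder model [226.6 298.9] [([225.9, 302.8], 0.68), ([318.0, 201.3], 0.42)]
T can model [139.5 202.6] [([283.4, 265.0], 0.81), ([138.4, 202.7], 0.62), ([279.9, 207.5], 0.6)]
T can_handle model [126.9 193.8] [([293.9, 262.5], 0.79), ([127.2, 195.7], 0.6)]
T can_shoulder model [136.1 203. ] [([284.7, 251.3], 0.61), ([137.2, 204.9], 0.56), ([203.6, 146.4], 0.18)]
O [504.3 236.4  43.5]
```

View pics/d5.png

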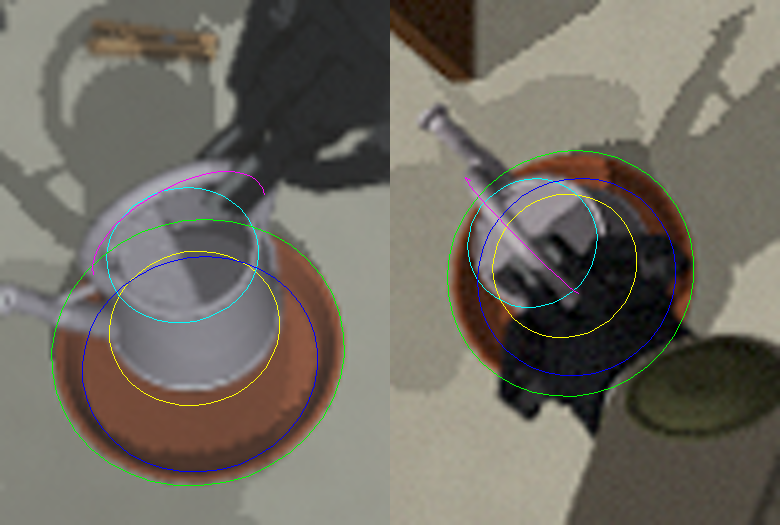

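```bash
python3 - <<'E'
from h import *
np.set_printoptions(precision=1,suppress=True)
T=ctrl.capture("top");S=ctrl.capture("side")
p,R,s=pose()
c,e=tri(S,(215.2,326.5),T,(138.4,202.7));h,e2=tri(S,(211,301.9),T,(127.2,195.7));sh,e3=tri(S,(225.9,302.8),T,(137.2,204.9));print(c,e,h,e2,sh,e3)
# fit can pose (x,y,z,tilts) using foot/mouth silhouettes points in side and top
from scipy.optimize import least_squares
obs=[(S,"can",(215.2,326.5)),(S,"h",(211,301.9)),(S,"s",(225.9,302.8)),(T,"can",(138.4,202.7)),(T,"h",(127.2,195.7)),(T,"s",(137.2,204.9)),
 (S,"footlow",390/5+265-.5),(S,"mouthlow",312/5+265-.5),(S,"footL",115/5+180-.5),(S,"footR",278/5+180-.5),(T,"mouthL",475/5-.5-78+105),(T,"mouthR",605/5-.5-78+105),(T,"mouthT",178/5+150-.5)]
def f(v):
    Rc=Ro.from_rotvec([v[3],v[4],0])*Ro.from_euler('z',.8);o=v[:3]*100;out=[v[3]*2,v[4]*2]
    w=lambda q:o+Rc.apply(q)
    t=np.linspace(0,6.283,120)
    ring=lambda P,r,z:np.array([proj(P,w([r*np.cos(a),r*np.sin(a),z])) for a in t])
    for P,k,px in obs:
        if k in("can","h","s"): out+=list((proj(P,w({"can":[0,0,0],"h":[0,0,148],"s":[-34,0,134]}[k]))-px)*.4)
        else:
            g=ring(P,46 if "foot" in k else 39,0 if "foot" in k else 80);x={"low":g[:,1].max(),"wL":0}.get(k[-3:],None)
            x=g[:,1].max() if k.endswith("low") else g[:,0].min() if k.endswith("L") else g[:,0].max() if k.endswith("R") else g[:,1].min()
            out.append(x-px)
    return np.array(out)
o=least_squares(f,[5.04,2.36,.435,0,0]);print(o.x[:3]*100,np.degrees(o.x[3:]),o.fun)
E
```

```text
[506.5 236.7  59.2] 10.609948856030659 [505.4 237.2 188.1] 12.007584903655893 [480.5 213.5 159.5] 4.950862251853165
[506.9 227.9  44.5] [-3.  -1.3] [-0.1 -0.   1.3  0.1  1.3 -0.2  0.4 -1.9  1.5 -0.4 -0.1 -0.7 -0.3 -0.7
  0.3  0.8 -0.9  0.5  0.1 -0.4 -0.2]
```

Request:
send_rows([
  [1,0.0011,-0.0038,0.0014,0,0,0],
  [1,0.0011,-0.0039,0.0014,0,0,0],
  [1,-0.0045,0,0.0035,0,0,0],
  [1,-0.0045,0,0.0035,0,0,0],
  [1,-0.0045,0,0.0035,0,0,0],
  [1,-0.0045,0,0.0035,0,0,0],
  [1,-0.0045,0,0.0035,0,0,0],
  [1,-0.0032,0,0.0025,0,0,0],
  [1,0,0,0,0,0,0],
  [1,0,0,0,0,0,0],
])

```text
time_s: 16.55
eef_pos: [487.9, 230.5, 132.6]
ee_rot: [-0.171, 0.828, 0.35, 0.404]
force: [-0.0, 0.7, -2.3]
grip_width: 0.12
grip_force: 58.3
```

Request:
send_rows([
  [1,-0.0008,0,0.0006,0,0,0],
  [1,-0.0008,0,0.0006,0,0,0],
  [1,0,0,0,0,0,0],
  [1,0,0,0,0,0,0],
  [1,0,0,0,0,0,0],
  [1,0,0,0,0,0,0],
  [1,0,0,0,0,0,0],
  [1,0,0,0,0,0,0],
  [1,0,0,0,0,0,0],
  [1,0,0,0,0,0,0],
])

```text
time_s: 17.8
eef_pos: [487.7, 230.5, 130.5]
ee_rot: [-0.171, 0.828, 0.35, 0.404]
force: [-0.4, 0.5, -3.2]
grip_width: 0.117
grip_force: 58.3
```

Lower in small steps until the ledge takes the weight.

Request:
send_rows([
  [1,-0.0008,0,0.0006,0,0,0],
  [1,-0.0008,0,0.0006,0,0,0],
  [1,0,0,0,0,0,0],
  [1,0,0,0,0,0,0],
  [1,0,0,0,0,0,0],
  [1,0,0,0,0,0,0],
  [1,0,0,0,0,0,0],
  [1,0,0,0,0,0,0],
  [1,0,0,0,0,0,0],
  [1,0,0,0,0,0,0],
])

```text
time_s: 19.05
eef_pos: [489.0, 230.2, 130.1]
ee_rot: [-0.171, 0.827, 0.349, 0.405]
force: [-2.4, -5.1, 9.8]
grip_width: 0.115
grip_force: 60.0
```

Request:
send_rows([
  [1,-0.0008,0,0.0006,0,0,0],
  [1,-0.0008,0,0.0006,0,0,0],
  [1,0,0,0,0,0,0],
  [1,0,0,0,0,0,0],
  [1,0,0,0,0,0,0],
  [1,0,0,0,0,0,0],
  [1,0,0,0,0,0,0],
  [1,0,0,0,0,0,0],
  [1,0,0,0,0,0,0],
  [1,0,0,0,0,0,0],
])

```text
time_s: 20.3
eef_pos: [490.3, 230.0, 130.0]
ee_rot: [-0.171, 0.827, 0.349, 0.407]
force: [-6.7, -11.0, 24.2]
grip_width: 0.121
grip_force: 62.0
```

Request:
send_rows([
  [1,0.0008,0,-0.0006,0,0,0],
  [1,0.0008,0,-0.0006,0,0,0],
  [1,0.0004,0,-0.0003,0,0,0],
  [1,0,0,0,0,0,0],
  [1,0,0,0,0,0,0],
  [0.6,0,0,0,0,0,0],
  [0.5,0,0,0,0,0,0],
  [0.4,0,0,0,0,0,0],
  [0.2,0,0,0,0,0,0],
  [0,0,0,0,0,0,0],
], squeeze=20)

```text
time_s: 21.55
eef_pos: [487.7, 230.5, 128.9]
ee_rot: [-0.171, 0.828, 0.35, 0.403]
force: [0.7, -0.4, -1.6]
grip_width: 0.499
grip_force: 0.0
```

```bash
python3 - <<'E'
from h import *
np.set_printoptions(precision=1,suppress=True)
p,R,s=pose();print(s["time_s"],p,s["force"],s["grip_width"])
S=ctrl.capture("side");T=ctrl.capture("top")
f=5;a=[]
for P,(x0,y0) in((S,(180,265)),(T,(105,150))):
    im=cv2.resize(P["img"][y0:y0+105,x0:x0+78],None,fx=f,fy=f,interpolation=cv2.INTER_CUBIC)
    for c,rad,h,col in((np.array([503.5,238,0]),46,6,(255,255,0)),(np.array([503.5,238,0]),80,22,(0,255,0)),(np.array([503.5,238,0]),39,86,(0,255,255))):
        pts=[(proj(P,c+[rad*np.cos(t),rad*np.sin(t),h])-[x0,y0]+.5)*f for t in np.linspace(0,6.283,40)]
        cv2.polylines(im,[np.int32(pts)],True,col,1)
    a.append(im)
cv2.imwrite("pics/d6.png",np.hstack(a)[:,:,::-1])
E
```

```text
21.55 [487.7 230.5 128.9] [ 0.7 -0.4 -1.6] 0.4994097316731167
```

View pics/d6.png

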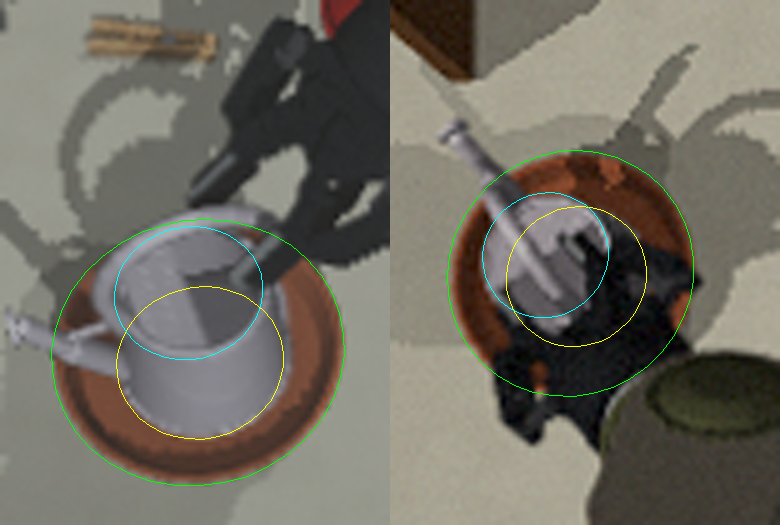

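The can stands centred in the saucer (side view: foot matches the yellow ring, rim all round visible) and the fingers are clear of the bar. Next I withdraw along the tool axis.

Request:
send_rows([
  [0,0,0,-0.004,0,0,0],
  [0,0,0,-0.008,0,0,0],
  [0,0,0,-0.01,0,0,0],
  [0,0,0,-0.015,0,0,0],
  [0,0,0,-0.02,0,0,0],
  [0,0,0,-0.02,0,0,0],
  [0,0,0,-0.02,0,0,0],
  [0,0.01,0,-0.015,0,0,0],
  [0,0.01,0,-0.01,0,0,0],
  [0,0,0,0,0,0,0],
])

```text
time_s: 22.9
eef_pos: [429.4, 169.9, 220.7]
ee_rot: [-0.17, 0.828, 0.35, 0.404]
force: [-0.0, 1.0, -1.2]
grip_width: 0.494
grip_force: 0.0
```

```bash
python3 - <<'E'
from h import *
p,R,s=pose();print(s["time_s"],p,s["force"])
S=ctrl.capture("side");T=ctrl.capture("top")
a=cv2.resize(S["img"][120:380,130:290],None,fx=2.3,fy=2.3,interpolation=cv2.INTER_CUBIC)
b=cv2.resize(T["img"][100:290,90:310],None,fx=1.9,fy=1.9,interpolation=cv2.INTER_CUBIC)
c=np.zeros((598,368+418,3),np.uint8);c[:,:368]=a;c[:361,368:]=b;cv2.imwrite("pics/d7.png",c[:,:,::-1])
E
```

```text
22.9 [429.41066572 169.85124301 220.69806938] [-0.01262397  0.96000476 -1.23803368]
```

View pics/d7.png

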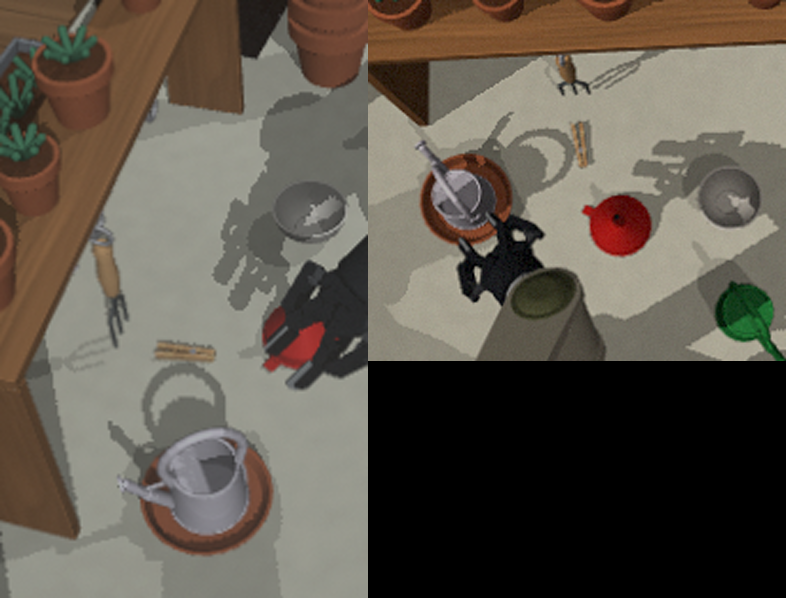

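The can stands upright inside the saucer (crop, side view, about (205,490)). The hand is clear and nothing else has moved.

```bash
python3 -c "from rig import ctrl;print(ctrl.finish_job())"
```

```text
the job is handed in; nothing more can be done
None
```

The watering can is off its hook and stands upright, roughly centred, in the terracotta saucer; the fork, bowl and funnel look undisturbed, the bottle was out of the last crops but the arm stayed well clear of it, and the job was handed in at about 23 s.

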